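Crack check of a grinding ball on a tilting ball run

TASK

Check the porcelain grinding ball for cracks: take the handle of the ball run, tilt the run to roll the ball under the ring lamp, and keep it resting there, centred below the ring, for five seconds. Then let it roll on gently off the end of the plank into the cork-lined catch tray, lower the run softly back onto its rest and let go. Move the ball only by tilting the run, never let it race down the run, and leave everything else on the bench where it is.

Things in the scene. Friction and masses are not known exactly. Their poses are not given: they have to be found in the camera images.
- ball: White porcelain grinding ball, 60 mm diameter, 0.3 kg; origin at its centre. It rolls on the flat dark wooden plank of the run between two thin guard rods (1.5 mm play), its centre 30 mm above the plank. On a slope of a rad it accelerates at 7 x (a - f) m/s2, f = 0.010 to 0.018 rad being its rolling resistance: on a level plank it slows by 0.07 to 0.13 m/s2.
- stand: Fixed plywood stand of the ball run, 570 x 130 mm; origin on the bench. Its x axis runs level along the run from the handle end to the catch tray, y across, z up. Along x: handle bar -320 mm, rubber stop -165 mm, ball at the start (against the stop) -136 mm, hinge axis +170 mm, end of the plank +203 mm, catch tray from +209 to +359 mm. The middle of the run is at y = 0.
- chute (a joint): Angle of the run about its hinge, rad. 0: on its rest, the plank slopes down to the handle by 0.06 rad. It grows as the handle is raised; at 0.06 the plank is level, above that it slopes down to the catch tray; upper stop 0.15. The run (plank and rods, 0.8 kg) is not balanced: let go, it falls back onto its rest; 3 to 7 N hold it at the handle.
- handle (a point): Middle of the handle's grip bar: a level round steel bar, 14 mm thick, 88 mm long, parallel to the hinge, across the end of a U-shaped bail at the free end of the run, 490 mm from the hinge; 61 mm above the bench on the rest, 90 mm with the plank level. 85 mm clear on both long sides, nothing under it; the bar can turn in the grip.
- hinge (a point): Middle of the run's hinge axis, fixed on the stand, 90 mm above the bench.
- ring (a point): Centre of the ring lamp, a level grey ring (inner diameter 80 mm, outer 112 mm) 238 mm above the bench over the midline of the run, on a post 240 mm high at the stand's +y side. The ball belongs straight below this point. The lamp is fixed, at another place along the run each time, and does not tilt with the run.
- catch (a point): Middle of the cork floor of the catch tray at the hinge end of the stand, 82 mm above the bench; inside 150 x 114 mm, walls 40 mm high on three sides. The ball drops about 14 mm from the plank onto the cork and soon stops, its centre then 112 mm above the bench (126 mm on the level plank).
- brush: Loose brush, 190 mm long, lying beside the run; leave it.
- tumbler: Loose glass tumbler, 68 mm wide, 90 mm high; leave it.
- bisque_ring: Loose flat clay ring, 74 mm wide, 12 mm thick, on the robot's side of the run; leave it.

How it is judged:
By the outcome, as a careful person would: the job done as asked, in the order asked, and still so for the second after the job is handed in, with the robot touching nothing.
It also fails if it takes over 67 s, if anything falls off the work surface, if the arm or the gripper's body presses on something with over 40 N, if the wrist force passes 120 N, or if a joint passes its speed limit or range.

ROBOT

A 7-joint arm with a two-finger parallel gripper is mounted at the origin on the work surface. World frame = base frame: x ahead of the robot, y to its left, z up, the work surface at z = 0. Lengths are in m, angles in rad, forces in N, time in s.
With the tool pointing down it reaches from about 0.4 to 0.85 m from the base axis. Payload 4.5 kg.
Tool frame: the origin (TCP) lies midway between the tips of the shut fingers; the grasp point (between the pads) lies 19 mm behind it; z points along the fingers, y is the line along which they close (so a half turn about z gives the same grasp; the last joint's range is limited). The gripper opens to 88 mm and grips with 3 to 60 N. Pads are 18 mm wide; open, the fingers measure 123 mm over their backs; the gripper's body (75 mm by 187 mm) begins 45 mm behind the grasp point.
Start: joints at [0.034, 0.689, -0.195, 1.565, 0.157, 0.902, -0.215], TCP at [0.625, 0, 0.21] pointing down, gripper open.
Joint ranges: [-3.01, 3.01], [-0.46, 2.08], [-1.47, 1.51], [0.13, 2.56], [-1, 4.14], [0.04, 2.09], [-2.66, 2.66]. Speed limits (rad/s): [2.57, 2.57, 3.14, 3.14, 3.14, 3.14, 3.14].

INTERFACE

Orientations are given as a unit quaternion [x, y, z, w].
In Python, from plant import sensors, eyes, finish_job gives the robot as it stands.
- The arm moves only by the tool send_rows, never from a script. Its argument "rows" is text: rows parted by semicolons, each of 4 numbers parted by spaces: the shift along the tool's x, y, z normalised to -1 to 1, where 1 is 30 cm, then the turn about the tool's z normalised to -1 to 1, where 1 is 2 pi rad. A call has 1 to 10 rows; each row is the pose to reach, as a shift and turn from the pose commanded when the call began, along the tool's axes at that moment, turning the shorter way round; what a row does not reach only later rows make up. A row lasts 1/12 s, in which the tool goes at most 41.7 mm and 7.16 degrees, less where a joint would pass 70% of its speed; a pose out of reach is approached as far as the arm can. A call with a number of a shift or a turn outside -1 to 1 is refused whole. A call with a gripper value outside its range is refused whole. "jaw" is the closure, from -1 (fully open) to 1 (shut), set as the call begins (left out, the last holds). The fingers move at their own pace and stop on an object; "force" is the grip in N (left out, the last holds). Time passes only in rows, so rows that repeat a pose let the fingers close. It gives the time, the measured TCP pose, the force, the opening and the grip force at its end, in the units of the state.
- sensors.get_state(): the state, without advancing time (a new reading comes with each control period).
- eyes.snapshot(name): name is "scene" or "side" or "wrist"; returns (picture, depth): 384x512x3 uint8, red, green, blue; 384x512 float32, m along the optical axis (not along the pixel's ray), 0 where there is no reading.
- eyes.calibration(name): a dict with "fov_y" (degrees; the focal length in pixels is half the picture's height over the tangent of half this angle, whatever the lens; pixels are square), "cx", "cy" (the principal point, pixels), "world_from_camera" (4x4, takes a point from camera to world coordinates). Camera axes: x right, y down, z forward; pixel columns grow to the right and rows downward; lengths in m; the calibration is good to about 2 mm. A picture is of the moment at which its call begins: read the wrist's pose just before it. calibration takes no time and is no camera call; for the wrist camera it gives the pose at the moment of the call.
- finish_job(): hands the job in; it is judged then, once.
The state is a dict: "clock": time; "q": joint angles; "qd": joint speeds; "joint_torque": joint torques, N m; "tool_pos": TCP position; "eef_rot": TCP orientation; "contact_force": force on the tool from outside, world axes, zero at the start; "moment": the same for the moment, N m; "opening": opening from 0.0 (shut) to 1.0 (fully open); "finger_force": force on a finger pad.
Only numpy, scipy, OpenCV 4.12 (cv2) and the standard library are available. Lean on these libraries where they do the work, as an engineer would, in place of code of your own. Each camera call takes 0.05 s, during which the arm holds its last target. There are 200 camera calls.

## Working session

There is one attempt and no reset: what is moved stays moved. The work goes in short steps, Python scripts to look and compute and a tool call to move; the robot and the scene stay as the last step left them, time stands still between calls to the robot, and variables do not carry over. Pictures are saved under pics/ and viewed, at most 10 in all, crops included, and the job is handed in when it is done.

Besides the shell and the picture viewer there is one more tool, called after "Request:" in YAML: its name, and indented under it one key for each argument. send_rows: Moves the arm, as the interface text tells. Scaled input: -1 to 1 covers 30 cm each way for a shift and 2 pi rad each way for a turn. Its arguments: {"type":"object","properties":{"rows":{"type":"string"},"jaw":{"type":"number"},"force":{"type":"number"}},"required":["rows"]}

```bash
mkdir -p pics; python3 - <<'E'
from plant import sensors, eyes
import cv2, numpy as np
s=sensors.get_state(); print({k:np.round(v,4).tolist() for k,v in s.items()})
ims=[]
for n in("scene","side"):
    p,d=eyes.snapshot(n); c=eyes.calibration(n)
    np.savez(f"pics/{n}0.npz",p=p,d=d,T=c["world_from_camera"],f=192/np.tan(np.radians(c["fov_y"]/2)),cx=c["cx"],cy=c["cy"])
    print(n,c); cv2.imwrite(f"pics/{n}0.png",p[:,:,::-1])
E
```

```text
{'clock': 0.0, 'q': [0.0338, 0.69, -0.1945, 1.5664, 0.1573, 0.9025, -0.2151], 'qd': [0.0005, -0.0023, 0.0018, 0.0018, 0.0004, 0.0005, -0.0008], 'joint_torque': [0.0003, -52.7572, -1.2669, -15.3434, -0.0526, 0.0066, 0.0002], 'tool_pos': [0.6243, -0.0, 0.2091], 'eef_rot': [0.7071, 0.7071, -0.0007, -0.0006], 'contact_force': [0.1261, 0.0266, -0.1541], 'moment': [0.0115, 0.0303, 0.0024], 'finger_force': 0.0, 'opening': 0.9949}
scene {'fov_y': 55.97364090194451, 'cx': 255.1882215387182, 'cy': 194.9041281685228, 'world_from_camera': array([[ 0.32687166,  0.68893655, -0.64693226,  1.06313927],
       [ 0.94504347, -0.2332708 ,  0.22907986, -0.13333389],
       [ 0.00691108, -0.68625882, -0.7273246 ,  0.72639398],
       [ 0.        ,  0.        ,  0.        ,  1.        ]])}
side {'fov_y': 45.35100272039624, 'cx': 250.73871061754883, 'cy': 190.2059484899098, 'world_from_camera': array([[-0.83927279, -0.29337552,  0.45776849,  0.0109545 ],
       [-0.54320832,  0.48861684, -0.68277251,  0.89225742],
       [-0.02336465, -0.82169604, -0.56944684,  0.85539278],
       [ 0.        ,  0.        ,  0.        ,  1.        ]])}
```

View pics/scene0.png

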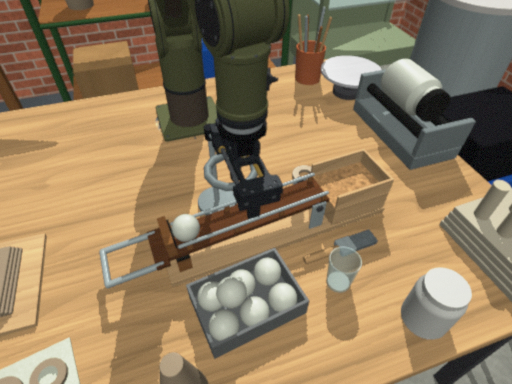

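View pics/side0.png

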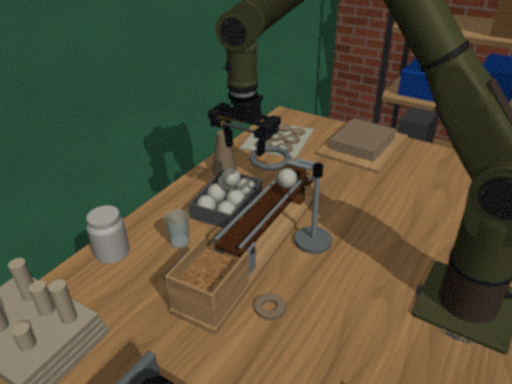

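Scene picture: handle bar from about (101,250) to (107,285), ball at (186,228), tray about (350,185). Side picture: ring lamp at (270,157), ball (288,178), tray (212,280), bisque ring (269,306). Next, an enlarged composite for precise pixels.

```bash
python3 - <<'E'
import cv2, numpy as np
def crop(n,x,y,w,h,k):
    return cv2.resize(cv2.imread(f"pics/{n}0.png")[y:y+h,x:x+w],None,fx=k,fy=k,interpolation=cv2.INTER_CUBIC)
a=crop("scene",90,220,100,75,4); b=crop("side",235,135,100,75,4)
c=crop("scene",190,140,100,75,4); d=crop("side",160,220,100,75+25,4)[:300]
cv2.imwrite("pics/c1.png",np.vstack([np.hstack([a,b]),np.hstack([c,d])]))
E
```

```text
(no output)
```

View pics/c1.png

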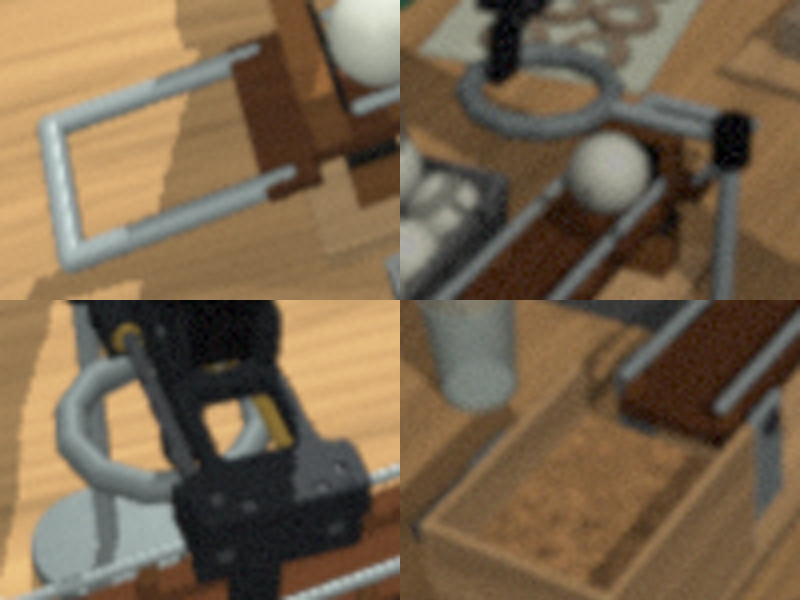

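The composite shows the handle bar ends at scene px (103.5,251) and (107.5,284.5), the ring ellipse centre at side px about (270.4,157.6), with the gripper right beside the ring lamp.

```bash
cat > h.py <<'E'
import numpy as np, cv2
class V:
    def __init__(s,n):
        z=np.load(f"pics/{n}.npz"); s.p,s.d,s.T,s.f,s.cx,s.cy=[z[k] for k in("p","d","T","f","cx","cy")]
    def dir(s,u,v): return s.T[:3,:3]@np.array([(u-s.cx)/s.f,(v-s.cy)/s.f,1.])
    def plane(s,u,v,z):
        r=s.dir(u,v); o=s.T[:3,3]; return o+r*(z-o[2])/r[2]
    def cloud(s):
        v,u=np.mgrid[:384,:512]; c=np.stack([(u-s.cx)/s.f*s.d,(v-s.cy)/s.f*s.d,s.d],-1)
        return c@s.T[:3,:3].T+s.T[:3,3]
def tri(a,pa,b,pb):
    A=[];B=[]
    for v,p in((a,pa),(b,pb)):
        r=v.dir(*p); r/=np.linalg.norm(r); P=np.eye(3)-np.outer(r,r); A.append(P);B.append(P@v.T[:3,3])
    return np.linalg.lstsq(np.vstack(A),np.hstack(B),rcond=None)[0]
def ballpx(v,u0,v0,R=22):
    w=np.zeros((384,512),np.uint8); cv2.circle(w,(u0,v0),R,255,-1)
    h=cv2.cvtColor(v.p,cv2.COLOR_RGB2HSV); m=((h[...,1]<60)&(h[...,2]>115)&(w>0)).astype(np.uint8)
    m=cv2.morphologyEx(m,cv2.MORPH_OPEN,np.ones((7,7),np.uint8))
    c=max(cv2.findContours(m,0,2)[0],key=cv2.contourArea); return cv2.minEnclosingCircle(c)
E
python3 - <<'E'
from h import *
a,b=V("scene0"),V("side0")
ba,bb=ballpx(a,186,228),ballpx(b,288,178); print(ba,bb)
print("ball tri",tri(a,ba[0],b,bb[0]),"plane",a.plane(*ba[0],.1077),b.plane(*bb[0],.1077))
h1,h2=a.plane(103.5,251,.061),a.plane(107.5,284.5,.061);print("handle",h1,h2,(h1+h2)/2)
C=b.cloud(); m=(C[...,2]>.226)&(C[...,2]<.252); m[:135]=0;m[172:]=0;m[:,:248]=0;m[:,392-0:]=0
m[:,:]&=(b.p.astype(int).max(-1)>85); m[:,312:]=0
P=C[m]; print(len(P),np.median(P,0))
A=np.c_[2*P[:,:2],np.ones(len(P))];x=np.linalg.lstsq(A,(P[:,:2]**2).sum(1),rcond=None)[0]
print("ring fit",x[:2],np.sqrt(x[2]+x[:2]@x[:2]))
print("ring plane",b.plane(270.4,157.6,.238))
# tray corners (top z .122) side: outer near corners
for u,v in((167,275.5),(213,294.5)): print("tray corner?",b.plane(u,v,.122))
E
```

```text
((185.91439819335938, 226.43299865722656), 14.6035795211792) ((287.5, 176.5), 8.746527671813965)
ball tri [ 0.55478614 -0.11310668  0.11147335] plane [ 0.55354641 -0.11173699  0.1077    ] [ 0.55705765 -0.12069405  0.1077    ]
handle [ 0.52463709 -0.29547691  0.061     ] [ 0.61253423 -0.29228384  0.061     ] [ 0.56858566 -0.29388038  0.061     ]
380 [ 0.51652455 -0.00232836  0.24324514]
ring fit [ 0.51985963 -0.00312303] 0.053960504785626064
ring plane [ 0.54460314 -0.00063851  0.238     ]
tray corner? [0.57936602 0.38837894 0.122     ]
tray corner? [0.45848084 0.37940674 0.122     ]
```

Request:
send_rows:
  rows: "0 0 -0.27 0;0 0 -0.27 0;0 0 -0.27 0;-0.98 -0.188 -0.27 0.2383;-0.98 -0.188 -0.27 0.2383;-0.98 -0.188 -0.27 0.2383;-0.98 -0.188 -0.27 0.2383;-0.98 -0.188 -0.27 0.2383;-0.98 -0.188 -0.27 0.2383;-0.98 -0.188 -0.27 0.2383"
  jaw: -1

```text
clock: 0.93
tool_pos: [0.5692, -0.2882, 0.2906]
eef_rot: [0.941, 0.338, -0.0, -0.0]
contact_force: [-0.0, 0.2, -0.8]
opening: 0.996
finger_force: 0.0
```

Request:
send_rows:
  rows: "0 0 0 0.1;0 0 0 0.1;0 0 0 0.1;0 0 0 0.1;0 0 0 0.1;0 0 0 0.1"

```text
clock: 1.43
tool_pos: [0.5699, -0.2862, 0.2903]
eef_rot: [0.999, 0.032, -0.0, -0.0]
contact_force: [0.7, 0.2, 0.4]
opening: 0.998
finger_force: 0.0
```

```bash
cat >> h.py <<'E'
def snap(n,name):
    from plant import eyes
    c=eyes.calibration(n); p,d=eyes.snapshot(n)
    np.savez(f"pics/{name}.npz",p=p,d=d,T=c["world_from_camera"],f=192/np.tan(np.radians(c["fov_y"]/2)),cx=c["cx"],cy=c["cy"])
    cv2.imwrite(f"pics/{name}.png",p[:,:,::-1]); return V(name)
E
python3 - <<'E'
from h import *
from plant import sensors
from scipy.spatial.transform import Rotation as R
s=sensors.get_state(); print(s["clock"],s["tool_pos"],R.from_quat(s["eef_rot"]).as_matrix().round(4).tolist(),s["q"])
for n in("scene","side"): snap(n,n+"1")
def crop(n,x,y,w,h,k): return cv2.resize(cv2.imread(f"pics/{n}1.png")[y:y+h,x:x+w],None,fx=k,fy=k,interpolation=cv2.INTER_CUBIC)
a=crop("scene",90,140,200,150,4)
b=crop("side",160,130,200,150,2); c=cv2.resize(cv2.imread("pics/side1.png"),(400,300))
cv2.imwrite("pics/c2.png",np.vstack([np.hstack([crop("scene",185,140,100,75,4),crop("side",235,135,100,75,4)]),np.hstack([b,c])]))
E
```

```text
1.4333 [ 0.56986848 -0.28619527  0.29031654] [[0.9979, 0.0643, -0.001], [0.0643, -0.9979, -0.0], [-0.001, -0.0001, -1.0]] [ 0.27867087  0.63524412  0.21516     1.42893473 -0.14261063  1.09358627
 -0.98772289]
```

View pics/c2.png

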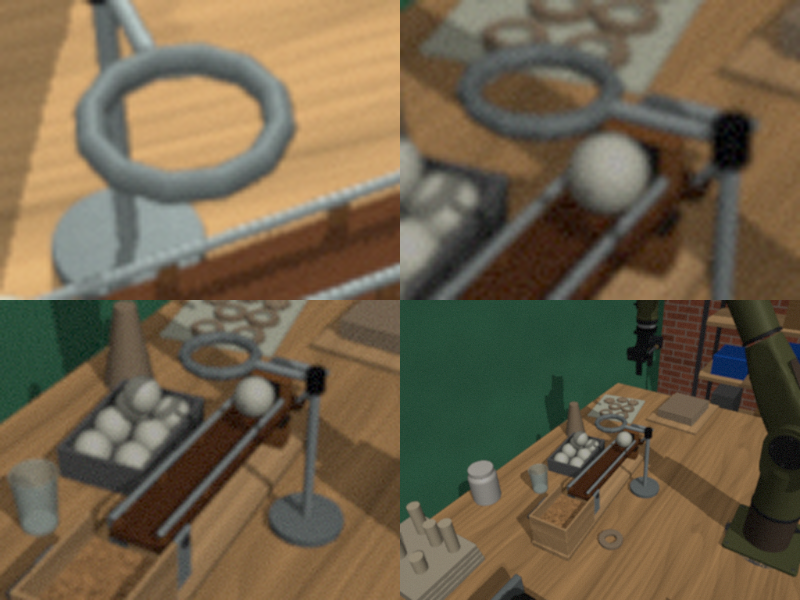

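The ring is now clear: outer ellipse centre at scene px (231.5,170.5) and side px (270.4,157.6); ball centre in the side view at about (287.3,178.3). Gripper is aligned above the handle.

```bash
python3 - <<'E'
from h import *
a,b=V("scene1"),V("side1")
print("ring tri",tri(a,(231.5,170.5),b,(270.4,157.6)),a.plane(231.5,170.5,.238),b.plane(270.4,157.6,.238))
C=a.cloud(); m=(C[...,2]>.228)&(C[...,2]<.25); m[:148]=0;m[192:]=0;m[:,:200]=0;m[:,262:]=0
P=C[m];A=np.c_[2*P[:,:2],np.ones(len(P))];x=np.linalg.lstsq(A,(P[:,:2]**2).sum(1),rcond=None)[0]
print(len(P),"ring fit",x[:2],np.sqrt(x[2]+x[:2]@x[:2]))
print("ball",tri(a,(185.9,227.3),b,(287.3,178.3)),a.plane(185.9,227.3,.1077),b.plane(287.3,178.3,.1077))
# ball sphere fit by scene depth
for v,(u0,v0),r in((a,(186,227),10),(b,(287,178),6)):
    C=v.cloud();yy,xx=np.mgrid[:384,:512];P=C[((xx-u0)**2+(yy-v0)**2<r*r)&(v.d>0)]
    o=v.T[:3,3];A=np.c_[2*P,np.ones(len(P))];x=np.linalg.lstsq(A,(P**2).sum(1),rcond=None)[0]
    print("sphere",x[:3],np.sqrt(x[3]+x[:3]@x[:3]))
for n,v in(("scene",a),("side",b)):
    u0,v0=(186,227) if n=="scene" else (287,178)
    print(cv2.cvtColor(v.p,cv2.COLOR_RGB2HSV)[v0,u0-20:u0+21:2].tolist())
E
```

```text
ring tri [ 0.54690717 -0.00233835  0.23564913] [ 0.55075395 -0.00226237  0.238     ] [ 0.54460314 -0.00063851  0.238     ]
1066 ring fit [ 0.55007947 -0.00353741] 0.04767557460378585
ball [ 0.55400519 -0.11270884  0.10632242] [ 0.55589285 -0.11224979  0.1077    ] [ 0.55280652 -0.11186218  0.1077    ]
sphere [ 0.55894186 -0.11250406  0.11258152] 0.02392965754815299
sphere [ 0.54655979 -0.09720928  0.11872905] 0.013908480637466488
[[14, 157, 156], [13, 143, 114], [19, 104, 91], [33, 23, 133], [40, 24, 159], [39, 21, 171], [41, 20, 181], [42, 20, 188], [39, 17, 195], [36, 18, 196], [38, 21, 186], [41, 19, 185], [40, 21, 180], [41, 21, 172], [38, 19, 161], [38, 22, 142], [38, 24, 119], [13, 128, 80], [12, 164, 84], [12, 160, 70], [12, 160, 70]]
[[15, 127, 122], [16, 138, 109], [16, 128, 96], [18, 136, 92], [14, 72, 82], [24, 16, 79], [33, 27, 103], [27, 22, 130], [33, 18, 142], [32, 22, 159], [28, 18, 168], [30, 14, 164], [28, 20, 162], [28, 25, 155], [33, 23, 133], [9, 27, 66], [17, 109, 42], [14, 136, 77], [14, 166, 77], [14, 193, 58], [16, 99, 59]]
```

Request:
send_rows:
  rows: "-0.0063 0.0277 0.13 0;-0.0063 0.0277 0.25 0;-0.0063 0.0277 0.37 0;-0.0063 0.0277 0.49 0;-0.0063 0.0277 0.6 0;-0.0063 0.0277 0.7 0;-0.0063 0.0277 0.77 0;-0.0063 0.0277 0.828 0;-0.0063 0.0277 0.828 0;-0.0063 0.0277 0.828 0"

```text
clock: 2.37
tool_pos: [0.5683, -0.2946, 0.0419]
eef_rot: [0.999, 0.035, -0.001, -0.001]
contact_force: [-0.2, -1.0, 0.5]
opening: 1.0
finger_force: 0.0
```

```bash
python3 - <<'E'
from h import *
a=snap("scene","scene2")
cv2.imwrite("pics/c3.png",cv2.resize(cv2.imread("pics/scene2.png")[190:315,60:220],None,fx=4,fy=4))
E
```

```text
(no output)
```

View pics/c3.png

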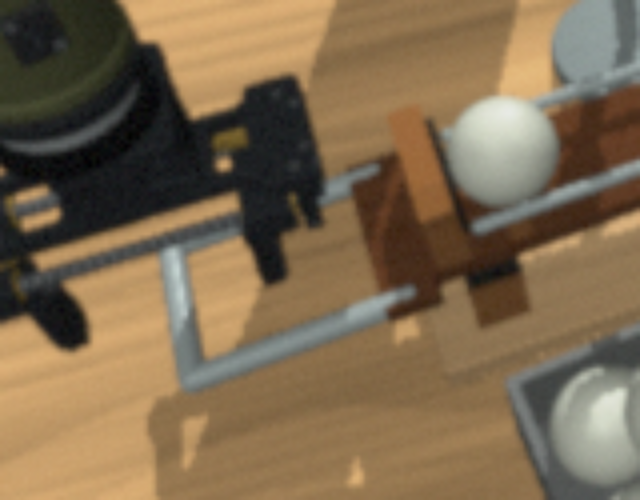

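The bar runs from crop (172,250) to (190,380), midway between the finger tips at (65,340) and (275,275). Closing.

Request:
send_rows:
  rows: "0 0 0 0;0 0 0 0;0 0 0 0;0 0 0 0;0 0 0 0;0 0 0 0;0 0 0 0;0 0 0 0"
  jaw: 1
  force: 20

```text
clock: 3.08
tool_pos: [0.5688, -0.2948, 0.0425]
eef_rot: [0.999, 0.034, 0.0, -0.0]
contact_force: [-0.3, -0.5, -1.0]
opening: 0.413
finger_force: 0.0
```

Request:
send_rows:
  rows: "0 0 0 0;0 0 0 0;0 0 0 0;0 0 0 0;0 0 0 0;0 0 0 0;0 0 0 0;0 0 0 0"

```text
clock: 3.75
tool_pos: [0.5687, -0.2949, 0.0425]
eef_rot: [0.999, 0.034, 0.0, -0.0]
contact_force: [-0.4, -0.0, -0.4]
opening: 0.004
finger_force: 0.0
```

```bash
python3 - <<'E'
from h import *
a=snap("scene","scene3"); w=snap("wrist","wrist3")
x=cv2.resize(cv2.imread("pics/scene3.png")[215:315,60:160],(400,400),interpolation=2)
y=cv2.resize(cv2.imread("pics/wrist3.png"),(400,300)); y=np.vstack([y,np.zeros((100,400,3),np.uint8)])
cv2.imwrite("pics/c4.png",np.hstack([x,y]))
C=a.cloud()
for u,v in((104,257),(105,262),(106,270),(107,276)): print(u,v,C[v-1:v+2,u-1:u+2].reshape(-1,3).round(3).tolist()[4], C[v,u+1].round(3),C[v,u-1].round(3))
E
```

```text
104 257 [0.579, -0.284, 0.109] [ 0.578 -0.282  0.107] [ 0.576 -0.286  0.107]
105 262 [0.577, -0.287, 0.09] [ 0.578 -0.285  0.09 ] [ 0.577 -0.289  0.091]
106 270 [0.579, -0.292, 0.065] [ 0.582 -0.289  0.068] [ 0.579 -0.294  0.066]
107 276 [0.598, -0.29, 0.069] [ 0.597 -0.289  0.067] [ 0.595 -0.293  0.067]
```

View pics/c4.png

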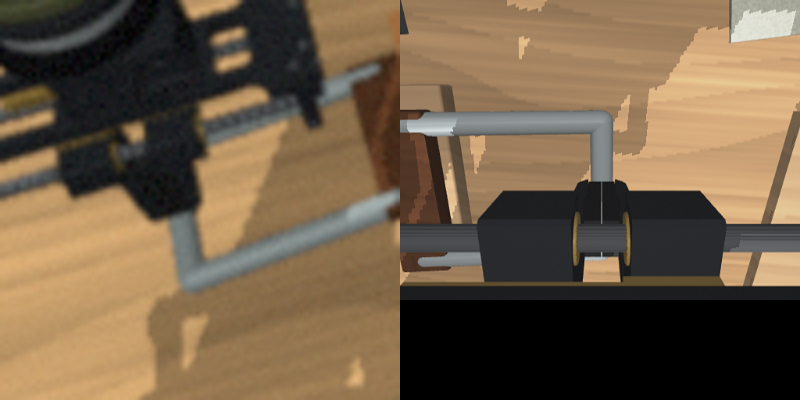

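The wrist view shows the fingers shut exactly over the bar (x≈601); I need to tell whether the tips are above it. Checking by projection and depth.

```bash
cat >> h.py <<'E'
def proj(v,P):
    c=v.T[:3,:3].T@(np.array(P)-v.T[:3,3]); return c[:2]/c[2]*v.f+[v.cx,v.cy]
E
python3 - <<'E'
from h import *
from plant import sensors
a,w=V("scene3"),V("wrist3")
for z in(.042,.061,.068,.08): print("scene",z,proj(a,(.578,-.295,z)),"wrist",proj(w,(.568,-.295,z)), proj(w,(.6,-.295,z)))
C=a.cloud()
for v in range(262,276): print(v,C[v,102:110,2].round(3).tolist())
C=w.cloud(); 
for v in(200,215,225,232,240,250): print("w",v,C[v,257],w.p[v,257])
s=sensors.get_state();print(s["opening"],s["finger_force"],s["tool_pos"],s["contact_force"])
E
```

```text
scene 0.042 [107.75210108 275.6692994 ] wrist [258.73885466 226.97894039] [262.90848353 170.22874738]
scene 0.061 [105.13634557 270.94404959] wrist [258.88893782 240.76653738] [263.54564532 178.22417599]
scene 0.068 [104.14853029 269.15960379] wrist [258.95283574 246.63660755] [263.81893408 181.65354171]
scene 0.08 [102.42380373 266.04395946] wrist [259.07579487 257.93241704] [264.34825455 188.29572291]
262 [0.092, 0.093, 0.091, 0.09, 0.09, 0.09, 0.089, 0.087]
263 [0.09, 0.087, 0.088, 0.087, 0.086, 0.087, 0.085, 0.084]
264 [0.087, 0.085, 0.084, 0.081, 0.084, 0.084, 0.083, 0.079]
265 [0.084, 0.083, 0.082, 0.08, 0.079, 0.08, 0.078, 0.077]
266 [0.08, 0.078, 0.077, 0.076, 0.074, 0.075, 0.075, 0.076]
267 [0.076, 0.075, 0.075, 0.073, 0.071, 0.071, 0.065, -0.0]
268 [0.072, 0.073, 0.071, 0.068, 0.066, 0.066, 0.065, 0.059]
269 [0.061, 0.065, 0.067, 0.069, 0.068, 0.065, 0.064, 0.062]
270 [-0.001, 0.066, 0.066, 0.066, 0.065, 0.068, 0.065, 0.062]
271 [-0.0, 0.064, 0.064, 0.067, 0.068, 0.067, 0.063, 0.062]
272 [-0.002, 0.065, 0.066, 0.069, 0.067, 0.067, 0.065, 0.064]
273 [-0.0, 0.065, 0.065, 0.069, 0.066, 0.067, 0.068, 0.064]
274 [0.002, 0.064, 0.065, 0.066, 0.066, 0.068, 0.065, 0.061]
275 [-0.001, 0.065, 0.066, 0.066, 0.067, 0.067, 0.067, 0.063]
w 200 [ 0.59089544 -0.29251681  0.06717191] [134 141 141]
w 215 [ 0.58389447 -0.29299058  0.06806286] [134 140 140]
w 225 [ 0.57785393 -0.29339553  0.06516287] [135 141 141]
w 232 [ 0.57664859 -0.2934831   0.07107134] [93 97 98]
w 240 [ 0.57454241 -0.29362991  0.07543956] [84 87 87]
w 250 [ 0.57012248 -0.29392951  0.07647513] [82 85 85]
0.0059901216307117105 0.0 [ 0.56877362 -0.2948244   0.04254106] [ 0.12614131  0.76818871 -0.18225474]
```

```bash
python3 - <<'E'
from h import *
a=V("scene2")
for z in(.042,.061,.07,.08): print(z,proj(a,(.574,-.243,z)),proj(a,(.580,-.346,z)))
C=a.cloud()
for v in range(250,264): print(v,C[v,124:133,2].round(3).tolist(),C[v,127].round(3))
for v in range(268,280): print(v,C[v,72:84,2].round(3).tolist())
E
```

```text
0.042 [132.36323939 267.36948704] [ 82.6860729  283.34274133]
0.061 [130.23509608 262.58467008] [ 79.56170945 278.6772955 ]
0.07 [129.20032257 260.25813416] [ 78.04108751 276.40663159]
0.08 [128.02970819 257.62618006] [ 76.3196966  273.83617006]
250 [0.109, 0.108, 0.107, 0.106, 0.106, 0.105, 0.104, -0.002, 0.002] [ 0.574 -0.239  0.106]
251 [0.105, 0.103, 0.102, 0.103, 0.104, 0.103, 0.098, -0.002, 0.0] [ 0.574 -0.239  0.103]
252 [0.101, 0.101, 0.101, 0.101, 0.098, 0.098, 0.097, 0.001, -0.001] [ 0.575 -0.24   0.101]
253 [0.099, 0.098, 0.096, 0.096, 0.096, 0.095, 0.094, 0.076, 0.0] [ 0.574 -0.241  0.096]
254 [0.094, 0.094, 0.093, 0.092, 0.092, 0.091, 0.091, 0.088, -0.002] [ 0.573 -0.242  0.092]
255 [0.092, 0.092, 0.088, 0.088, 0.09, 0.089, 0.086, 0.087, 0.001] [ 0.572 -0.243  0.088]
256 [0.089, 0.087, 0.087, 0.085, 0.088, 0.085, 0.084, 0.082, 0.001] [ 0.573 -0.244  0.085]
257 [0.001, 0.083, 0.085, 0.083, 0.081, 0.08, 0.081, 0.081, 0.001] [ 0.574 -0.244  0.083]
258 [0.001, 0.081, 0.082, 0.078, 0.079, 0.078, 0.076, 0.076, 0.002] [ 0.573 -0.245  0.078]
259 [0.001, 0.0, 0.076, 0.077, 0.074,
[... 758 characters left out ...]
0.092, 0.091, 0.09, 0.09, 0.085, 0.086, 0.085, 0.084, 0.083, 0.08, 0.074, -0.001]
273 [0.089, 0.088, 0.086, 0.086, 0.084, 0.083, 0.081, 0.081, 0.081, 0.076, 0.072, -0.001]
274 [-0.002, 0.086, 0.085, 0.082, 0.726, 0.079, 0.079, 0.077, 0.077, 0.075, 0.072, -0.001]
275 [-0.002, -0.001, 0.081, 0.081, 0.079, 0.078, 0.075, 0.074, 0.074, 0.072, 0.072, 0.002]
276 [-0.001, -0.001, -0.001, 0.078, 0.078, 0.076, 0.073, 0.071, 0.071, -0.0, -0.001, -0.0]
277 [-0.002, -0.0, -0.0, -0.0, -0.0, 0.001, 0.071, -0.002, -0.002, -0.002, -0.0, 0.0]
278 [-0.0, -0.001, -0.001, 0.0, -0.001, 0.0, -0.001, 0.001, -0.0, 0.0, 0.001, -0.002]
279 [-0.0, -0.002, 0.0, -0.001, 0.0, -0.001, 0.0, 0.0, -0.001, -0.002, 0.001, -0.0]
```

The finger tips sit at z≈0.070 by depth, though the reported TCP is 0.042, so the tool is really 28 mm higher than reported. Reopening, descending 28 mm more, closing.

Request:
send_rows:
  rows: "0 0 -0.01 0;0 0 -0.01 0;0 0 -0.01 0;0 0 -0.01 0;0 0 -0.01 0;0 0 -0.01 0;0 0 -0.01 0;0 0 -0.01 0;0 0 -0.01 0;0 0 -0.01 0"
  jaw: -0.2

```text
clock: 4.68
tool_pos: [0.5687, -0.2948, 0.0455]
eef_rot: [0.999, 0.034, 0.0, -0.0]
contact_force: [-1.1, 0.4, -0.5]
opening: 0.602
finger_force: 0.0
```

Request:
send_rows:
  rows: "0 0 0.03 0;0 0 0.06 0;0 0 0.085 0;0 0 0.103 0;0 0 0.103 0;0 0 0.103 0"

```text
clock: 5.18
tool_pos: [0.5683, -0.2947, 0.0139]
eef_rot: [0.999, 0.034, -0.001, -0.0]
contact_force: [0.7, 0.1, -0.1]
opening: 0.601
finger_force: 0.0
```

Request:
send_rows:
  rows: "0 0 0 0;0 0 0 0;0 0 0 0;0 0 0 0;0 0 0 0;0 0 0 0;0 0 0 0;0 0 0 0;0 0 0 0;0 0 0 0"
  jaw: 1
  force: 20

```text
clock: 6.02
tool_pos: [0.5689, -0.2951, 0.0148]
eef_rot: [0.999, 0.034, 0.0, 0.0]
contact_force: [0.1, -0.1, 0.6]
opening: 0.146
finger_force: 20.0
```

Bar gripped (13 mm, 20 N). Raising to level.

Request:
send_rows:
  rows: "0 0 -0.012 0;0 0 -0.028 0;0 0 -0.045 0;0 0 -0.062 0;0 0 -0.078 0;0 0 -0.09 0;0 0 -0.098 0;0 0 -0.098 0;0 0 -0.098 0"

```text
clock: 6.77
tool_pos: [0.5689, -0.296, 0.0446]
eef_rot: [0.999, 0.033, 0.0, 0.001]
contact_force: [2.2, -5.0, -5.5]
opening: 0.149
finger_force: 20.0
```

```bash
cat > ball.py <<'E'
from h import *
from plant import sensors
import sys
def find(v,X):
    u0,v0=proj(v,X).round().astype(int); (c,r)=ballpx(v,int(u0),int(v0),30); return c,r
def look(k):
    s=sensors.get_state(); a=snap("scene","t%d"%k)
    h=cv2.cvtColor(a.p,cv2.COLOR_RGB2HSV)
    # search along the run
    m=np.zeros((384,512),np.uint8); d=np.array([-.073,.9973]); o=np.array([.554,-.1122])
    pts=[proj(a,[*(o+d*t),.12]) for t in np.linspace(-.01,.46,40)]
    for p in pts: cv2.circle(m,tuple(int(x) for x in p),16,255,-1)
    w=((h[...,1]<45)&(h[...,2]>110)&(m>0)).astype(np.uint8)
    w=cv2.morphologyEx(w,cv2.MORPH_OPEN,cv2.getStructuringElement(2,(13,13)))
    cs=cv2.findContours(w,0,2)[0]
    print("t %.2f tcp %s F %s op %.3f"%(s["clock"],np.round(s["tool_pos"],4),np.round(s["contact_force"],1),s["opening"]))
    for c in cs:
        (u,vv),r=cv2.minEnclosingCircle(c); P=a.plane(u,vv,.126)
        print("px %.1f %.1f r %.1f"%(u,vv,r),"world",P.round(4),"along from ring %.4f"%((P[1]+.0018)/.9973))
if __name__=="__main__": look(int(sys.argv[1]))
E
python3 ball.py 1
```

```text
t 6.77 tcp [ 0.5689 -0.296   0.0446] F [ 2.2 -5.  -5.5] op 0.149
px 184.5 220.6 r 14.0 world [ 0.5521 -0.112   0.126 ] along from ring -0.1105
```

Request:
send_rows:
  rows: "0 0 -0.025 0;0 0 -0.049 0;0 0 -0.049 0;0 0 -0.049 0;0 0 -0.049 0;0 0 -0.049 0;0 0 -0.049 0;0 0 -0.025 0;0 0 0 0;0 0 0 0"

```text
clock: 7.65
tool_pos: [0.5689, -0.2959, 0.0426]
eef_rot: [0.999, 0.033, 0.0, 0.001]
contact_force: [3.1, -7.0, -5.5]
opening: 0.153
finger_force: 20.0
```

```bash
python3 ball.py 2; python3 ball.py 3;python3 ball.py 4
```

```text
t 7.65 tcp [ 0.5689 -0.2959  0.0426] F [ 3.1 -7.  -5.5] op 0.153
px 195.2 217.8 r 14.2 world [ 0.5519 -0.0887  0.126 ] along from ring -0.0871
t 7.70 tcp [ 0.5689 -0.2959  0.043 ] F [ 2.7 -5.9 -6.3] op 0.148
px 195.7 217.3 r 14.8 world [ 0.5507 -0.0874  0.126 ] along from ring -0.0858
t 7.75 tcp [ 0.5689 -0.296   0.0433] F [ 2.  -6.1 -5.8] op 0.151
px 195.9 217.1 r 14.6 world [ 0.5503 -0.0869  0.126 ] along from ring -0.0853
```

Request:
send_rows:
  rows: "0 0 0 0;0 0 0 0;0 0 0 0;0 0 0 0"

```text
clock: 8.13
tool_pos: [0.5689, -0.2959, 0.0436]
eef_rot: [0.999, 0.033, 0.0, 0.001]
contact_force: [2.3, -6.1, -5.9]
opening: 0.146
finger_force: 20.0
```

```bash
python3 ball.py 5; python3 ball.py 6
```

```text
t 8.13 tcp [ 0.5689 -0.2959  0.0436] F [ 2.3 -6.1 -5.9] op 0.146
px 195.5 216.5 r 15.1 world [ 0.5484 -0.0873  0.126 ] along from ring -0.0857
t 8.18 tcp [ 0.5689 -0.2959  0.0436] F [ 2.3 -6.1 -7. ] op 0.148
px 196.2 216.8 r 15.0 world [ 0.5497 -0.0861  0.126 ] along from ring -0.0845
```

Request:
send_rows:
  rows: "0 0 -0.025 0;0 0 -0.049 0;0 0 -0.049 0;0 0 -0.049 0;0 0 -0.049 0;0 0 -0.049 0;0 0 -0.049 0;0 0 -0.049 0;0 0 -0.049 0;0 0 -0.049 0"

```text
clock: 9.07
tool_pos: [0.5689, -0.2958, 0.0582]
eef_rot: [0.999, 0.034, 0.0, 0.001]
contact_force: [2.1, -5.7, -5.5]
opening: 0.148
finger_force: 20.0
```

Request:
send_rows:
  rows: "0 0 0 0;0 0 0.024 0;0 0 0.048 0;0 0 0.048 0;0 0 0.048 0;0 0 0.048 0;0 0 0.048 0;0 0 0.048 0;0 0 0.048 0"

```text
clock: 9.82
tool_pos: [0.5689, -0.2959, 0.0438]
eef_rot: [0.999, 0.033, 0.0, 0.001]
contact_force: [2.8, -6.6, -5.8]
opening: 0.149
finger_force: 20.0
```

```bash
python3 ball.py 7; python3 ball.py 8
```

```text
t 9.82 tcp [ 0.5689 -0.2959  0.0438] F [ 2.8 -6.6 -5.8] op 0.149
px 211.6 211.4 r 14.6 world [ 0.5455 -0.0509  0.126 ] along from ring -0.0492
t 9.87 tcp [ 0.5689 -0.296   0.0438] F [ 2.4 -6.4 -6.2] op 0.148
px 211.6 211.4 r 14.6 world [ 0.5454 -0.0508  0.126 ] along from ring -0.0491
```

Request:
send_rows:
  rows: "0 0 -0.025 0;0 0 -0.049 0;0 0 -0.049 0;0 0 -0.049 0;0 0 -0.049 0;0 0 -0.049 0;0 0 -0.049 0;0 0 -0.049 0;0 0 -0.049 0;0 0 -0.049 0"

```text
clock: 10.75
tool_pos: [0.5689, -0.2958, 0.0583]
eef_rot: [0.999, 0.034, 0.0, 0.001]
contact_force: [1.7, -6.4, -5.3]
opening: 0.149
finger_force: 20.0
```

Request:
send_rows:
  rows: "0 0 0 0;0 0 0 0;0 0 0.024 0;0 0 0.048 0;0 0 0.048 0;0 0 0.048 0;0 0 0.048 0;0 0 0.048 0;0 0 0.048 0"

```text
clock: 11.5
tool_pos: [0.5689, -0.2959, 0.044]
eef_rot: [0.999, 0.033, 0.0, 0.001]
contact_force: [2.9, -6.8, -5.9]
opening: 0.147
finger_force: 20.0
```

```bash
python3 ball.py 9; python3 ball.py 10; python3 -c "
from h import *
a=V('t10');print(proj(a,(.547,-.0018,.126)))"
```

```text
t 11.50 tcp [ 0.5689 -0.2959  0.044 ] F [ 2.9 -6.8 -5.9] op 0.147
px 231.2 205.6 r 14.4 world [ 0.543  -0.0053  0.126 ] along from ring -0.0035
t 11.55 tcp [ 0.5689 -0.2959  0.044 ] F [ 3.  -6.7 -5.9] op 0.147
px 231.4 205.2 r 14.4 world [ 0.5419 -0.0046  0.126 ] along from ring -0.0028
[233.27910144 206.52546478]
```

```bash
python3 - <<'E'
from h import *
b=snap("side","s11"); a=V("t10")
x=cv2.resize(cv2.imread("pics/t10.png")[150:225,185:285],(800,600),interpolation=2)[:, :]
def cr(n,u,v): return cv2.resize(cv2.imread(f"pics/{n}.png")[v:v+100,u:u+66],(396,600),interpolation=2)
cv2.imwrite("pics/c5.png",np.hstack([cr("t10",198,140),cr("s11",237,130)]))
print(proj(b,(.547,-.0018,.126)),proj(b,(.547,-.0018,.238)))
E
```

```text
[269.83118725 192.09484924] [269.84371915 157.16740846]
```

View pics/c5.png

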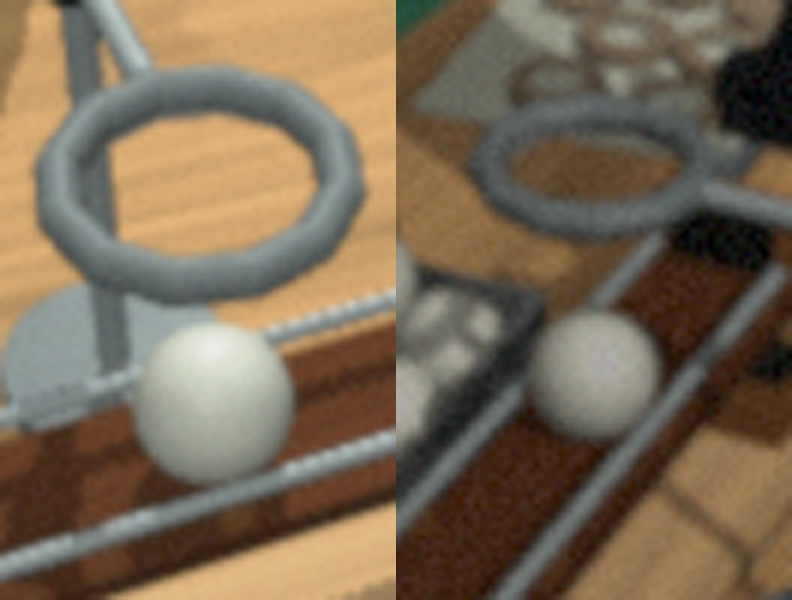

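The ball sits below the ring: scene px ball (233.6,207.3), ring (231.3,170.8); side px ball (270.1,192.5), ring (269.8,158.1).

```bash
python3 - <<'E'
from h import *
a,b=V("t10"),V("s11")
for n,v,ba,ri in(("scene",a,(233.6,207.3),[(231.3,170.8),(231.5,170.5)]),("side",b,(270.1,192.5),[(269.75,158.1),(270.4,157.6)])):
    P=v.plane(*ba,.126); print(n,P.round(4))
    for r in ri: print("  ball-ring",(P-v.plane(*r,.238)).round(4))
E
```

```text
scene [ 0.5494 -0.0018  0.126 ]
  ball-ring [-0.002   0.0011 -0.112 ]
  ball-ring [-0.0013  0.0005 -0.112 ]
side [ 5.454e-01 -5.000e-04  1.260e-01]
  ball-ring [ 0.0006 -0.0029 -0.112 ]
  ball-ring [ 8.00e-04  1.00e-04 -1.12e-01]
```

Centred within about 1 mm. Hold still for over five seconds.

Request:
send_rows:
  rows: "0 0 0 0;0 0 0 0;0 0 0 0;0 0 0 0;0 0 0 0;0 0 0 0;0 0 0 0;0 0 0 0;0 0 0 0;0 0 0 0"

```text
clock: 12.48
tool_pos: [0.5689, -0.2959, 0.044]
eef_rot: [0.999, 0.033, 0.0, 0.001]
contact_force: [2.6, -6.4, -5.7]
opening: 0.15
finger_force: 20.0
```

Request:
send_rows:
  rows: "0 0 0 0;0 0 0 0;0 0 0 0;0 0 0 0;0 0 0 0;0 0 0 0;0 0 0 0;0 0 0 0;0 0 0 0;0 0 0 0"

```text
clock: 13.32
tool_pos: [0.5689, -0.2959, 0.044]
eef_rot: [0.999, 0.033, 0.0, 0.001]
contact_force: [2.2, -6.1, -5.5]
opening: 0.146
finger_force: 20.0
```

Request:
send_rows:
  rows: "0 0 0 0;0 0 0 0;0 0 0 0;0 0 0 0;0 0 0 0;0 0 0 0;0 0 0 0;0 0 0 0;0 0 0 0;0 0 0 0"

```text
clock: 14.15
tool_pos: [0.5689, -0.2959, 0.044]
eef_rot: [0.999, 0.033, 0.0, 0.001]
contact_force: [2.9, -6.7, -4.5]
opening: 0.144
finger_force: 20.0
```

Request:
send_rows:
  rows: "0 0 0 0;0 0 0 0;0 0 0 0;0 0 0 0;0 0 0 0;0 0 0 0;0 0 0 0;0 0 0 0;0 0 0 0;0 0 0 0"

```text
clock: 14.98
tool_pos: [0.5689, -0.2959, 0.044]
eef_rot: [0.999, 0.033, 0.0, 0.001]
contact_force: [1.9, -5.7, -4.9]
opening: 0.148
finger_force: 20.0
```

Request:
send_rows:
  rows: "0 0 0 0;0 0 0 0;0 0 0 0;0 0 0 0;0 0 0 0;0 0 0 0;0 0 0 0;0 0 0 0;0 0 0 0;0 0 0 0"

```text
clock: 15.82
tool_pos: [0.5689, -0.2959, 0.044]
eef_rot: [0.999, 0.033, 0.0, 0.001]
contact_force: [1.7, -5.8, -4.8]
opening: 0.142
finger_force: 20.0
```

Request:
send_rows:
  rows: "0 0 0 0;0 0 0 0;0 0 0 0;0 0 0 0;0 0 0 0;0 0 0 0;0 0 0 0;0 0 0 0;0 0 0 0;0 0 0 0"

```text
clock: 16.65
tool_pos: [0.5689, -0.2959, 0.044]
eef_rot: [0.999, 0.033, 0.0, 0.001]
contact_force: [2.7, -6.5, -4.9]
opening: 0.148
finger_force: 20.0
```

Request:
send_rows:
  rows: "0 0 0 0;0 0 0 0;0 0 0 0;0 0 0 0;0 0 0 0;0 0 0 0;0 0 0 0;0 0 0 0;0 0 0 0;0 0 0 0"

```text
clock: 17.48
tool_pos: [0.5689, -0.2959, 0.044]
eef_rot: [0.999, 0.033, 0.0, 0.001]
contact_force: [1.8, -6.9, -5.8]
opening: 0.149
finger_force: 20.0
```

```bash
python3 ball.py 12
```

```text
t 17.48 tcp [ 0.5689 -0.2959  0.044 ] F [ 1.8 -6.9 -5.8] op 0.149
px 231.2 205.6 r 14.4 world [ 0.543  -0.0053  0.126 ] along from ring -0.0035
```

Request:
send_rows:
  rows: "0 0 -0.025 0;0 0 -0.049 0;0 0 -0.049 0;0 0 -0.049 0;0 0 -0.049 0;0 0 -0.049 0;0 0 -0.049 0;0 0 -0.049 0;0 0 -0.049 0;0 0 -0.049 0"

```text
clock: 18.37
tool_pos: [0.5689, -0.2957, 0.0586]
eef_rot: [0.999, 0.034, 0.0, 0.001]
contact_force: [3.7, -6.9, -4.8]
opening: 0.147
finger_force: 20.0
```

Request:
send_rows:
  rows: "0 0 0 0;0 0 0 0;0 0 0.024 0;0 0 0.048 0;0 0 0.048 0;0 0 0.048 0;0 0 0.048 0;0 0 0.048 0;0 0 0.048 0"

```text
clock: 19.12
tool_pos: [0.5689, -0.2959, 0.0443]
eef_rot: [0.999, 0.033, 0.0, 0.001]
contact_force: [1.9, -7.3, -4.8]
opening: 0.149
finger_force: 20.0
```

Request:
send_rows:
  rows: "0 0 -0.025 0;0 0 -0.049 0;0 0 -0.049 0;0 0 -0.049 0;0 0 -0.049 0;0 0 -0.049 0;0 0 -0.049 0;0 0 -0.049 0;0 0 -0.049 0;0 0 -0.049 0"

```text
clock: 19.95
tool_pos: [0.5689, -0.2957, 0.059]
eef_rot: [0.999, 0.034, 0.0, 0.001]
contact_force: [1.3, -6.0, -4.2]
opening: 0.146
finger_force: 20.0
```

Request:
send_rows:
  rows: "0 0 0 0;0 0 0 0;0 0 0.024 0;0 0 0.048 0;0 0 0.048 0;0 0 0.048 0;0 0 0.048 0;0 0 0.048 0;0 0 0.048 0"

```text
clock: 20.7
tool_pos: [0.5689, -0.296, 0.0446]
eef_rot: [0.999, 0.033, 0.0, 0.001]
contact_force: [2.3, -5.6, -5.4]
opening: 0.149
finger_force: 20.0
```

```bash
python3 ball.py 13;python3 ball.py 14
```

```text
t 20.70 tcp [ 0.5689 -0.296   0.0446] F [ 2.3 -5.6 -5.4] op 0.149
px 274.0 194.0 r 12.6 world [0.5402 0.0975 0.126 ] along from ring 0.0996
t 20.75 tcp [ 0.5689 -0.2959  0.0446] F [ 1.8 -6.8 -3.9] op 0.151
px 274.0 193.5 r 12.8 world [0.5388 0.0981 0.126 ] along from ring 0.1002
```

Request:
send_rows:
  rows: "0 0 -0.025 0;0 0 -0.049 0;0 0 -0.049 0;0 0 -0.049 0;0 0 -0.049 0;0 0 -0.049 0;0 0 -0.049 0;0 0 -0.049 0;0 0 -0.049 0;0 0 -0.049 0"

```text
clock: 21.63
tool_pos: [0.5689, -0.2957, 0.0593]
eef_rot: [0.999, 0.034, 0.0, 0.001]
contact_force: [1.8, -6.5, -4.8]
opening: 0.149
finger_force: 20.0
```

Request:
send_rows:
  rows: "0 0 0 0;0 0 0 0;0 0 0.024 0;0 0 0.048 0;0 0 0.048 0;0 0 0.048 0;0 0 0.048 0;0 0 0.048 0;0 0 0.048 0"

```text
clock: 22.38
tool_pos: [0.5689, -0.296, 0.0449]
eef_rot: [0.999, 0.033, 0.0, 0.001]
contact_force: [2.2, -6.3, -4.2]
opening: 0.154
finger_force: 20.0
```

```bash
python3 ball.py 15;python3 ball.py 16
```

```text
t 22.38 tcp [ 0.5689 -0.296   0.0449] F [ 2.2 -6.3 -4.2] op 0.154
px 295.5 186.9 r 12.5 world [0.5351 0.1534 0.126 ] along from ring 0.1557
t 22.43 tcp [ 0.5689 -0.296   0.0449] F [ 2.5 -7.  -3.7] op 0.153
px 295.5 186.9 r 12.5 world [0.5351 0.1534 0.126 ] along from ring 0.1557
```

Request:
send_rows:
  rows: "0 0 -0.025 0;0 0 -0.049 0;0 0 -0.049 0;0 0 -0.049 0;0 0 -0.049 0;0 0 -0.049 0;0 0 -0.049 0;0 0 -0.049 0;0 0 -0.049 0;0 0 -0.049 0"

```text
clock: 23.32
tool_pos: [0.5689, -0.2957, 0.0596]
eef_rot: [0.999, 0.034, 0.0, 0.001]
contact_force: [2.3, -6.1, -4.9]
opening: 0.149
finger_force: 20.0
```

Request:
send_rows:
  rows: "0 0 0 0;0 0 0.012 0;0 0 0.022 0;0 0 0.022 0;0 0 0.022 0;0 0 0.022 0;0 0 0.022 0;0 0 0.022 0;0 0 0.022 0;0 0 0.022 0"

```text
clock: 24.15
tool_pos: [0.5689, -0.2959, 0.0531]
eef_rot: [0.999, 0.034, 0.0, 0.001]
contact_force: [2.3, -6.8, -3.1]
opening: 0.15
finger_force: 20.0
```

```bash
python3 ball.py 17;python3 ball.py 18; python3 - <<'E'
from h import *
cv2.imwrite("pics/c6.png",cv2.resize(cv2.imread("pics/t18.png")[130:255,235:405],(680,500),interpolation=2))
E
```

```text
t 24.15 tcp [ 0.5689 -0.2959  0.0531] F [ 2.3 -6.8 -3.1] op 0.150
px 321.3 178.7 r 12.3 world [0.5295 0.2229 0.126 ] along from ring 0.2253
t 24.20 tcp [ 0.5689 -0.2959  0.0531] F [ 2.5 -6.1 -4.5] op 0.147
px 321.5 178.5 r 12.3 world [0.529  0.2236 0.126 ] along from ring 0.2260
```

View pics/c6.png

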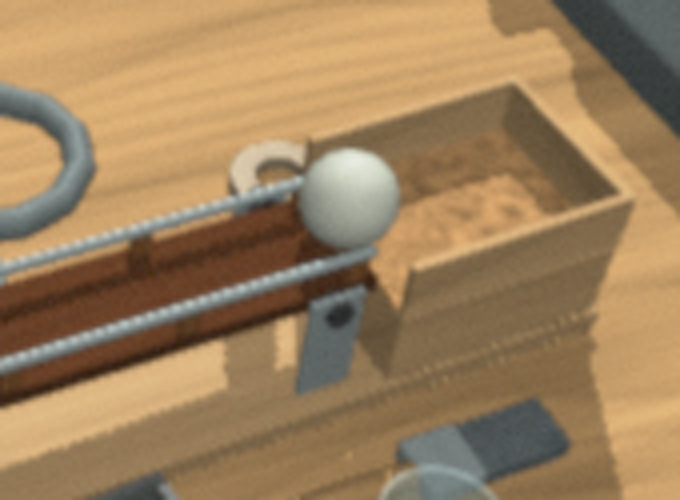

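The ball is at crop (350,198), just at the plank end and moving slowly. Keep the tilt and let it drop.

Request:
send_rows:
  rows: "0 0 0 0;0 0 0 0;0 0 0 0;0 0 0 0;0 0 0 0;0 0 0 0;0 0 0 0;0 0 0 0;0 0 0 0;0 0 0 0"

```text
clock: 25.08
tool_pos: [0.5689, -0.2959, 0.053]
eef_rot: [0.999, 0.033, 0.0, 0.001]
contact_force: [1.8, -7.3, -3.6]
opening: 0.152
finger_force: 20.0
```

```bash
python3 ball.py 19;python3 ball.py 20
```

```text
t 25.08 tcp [ 0.5689 -0.2959  0.053 ] F [ 1.8 -7.3 -3.6] op 0.152
px 365.9 168.7 r 11.9 world [0.5327 0.3428 0.126 ] along from ring 0.3455
t 25.13 tcp [ 0.5689 -0.2959  0.053 ] F [ 1.7 -7.4 -4.5] op 0.148
px 365.9 168.7 r 11.9 world [0.5327 0.3428 0.126 ] along from ring 0.3455
```

Ball lies still in the tray. Lowering the run softly.

Request:
send_rows:
  rows: "0 0 0.01 0;0 0 0.025 0;0 0 0.04 0;0 0 0.055 0;0 0 0.07 0;0 0 0.085 0;0 0 0.097 0;0 0 0.106 0;0 0 0.112 0;0 0 0.116 0"

```text
clock: 26.02
tool_pos: [0.5689, -0.2952, 0.0179]
eef_rot: [0.999, 0.034, 0.0, 0.0]
contact_force: [1.8, -6.4, -3.8]
opening: 0.148
finger_force: 20.0
```

Request:
send_rows:
  rows: "0 0 0.001 0;0 0 0.002 0;0 0 0.003 0;0 0 0.004 0;0 0 0.005 0;0 0 0.006 0;0 0 0.007 0;0 0 0.008 0;0 0 0.009 0;0 0 0.01 0"

```text
clock: 26.85
tool_pos: [0.5688, -0.295, 0.0151]
eef_rot: [0.999, 0.034, 0.0, 0.0]
contact_force: [1.4, -6.0, -3.5]
opening: 0.148
finger_force: 20.0
```

Request:
send_rows:
  rows: "0 0 0.001 0;0 0 0.001 0;0 0 0.001 0"

```text
clock: 27.1
tool_pos: [0.5689, -0.295, 0.015]
eef_rot: [0.999, 0.034, 0.0, 0.0]
contact_force: [1.3, -5.9, -1.8]
opening: 0.15
finger_force: 20.0
```

Request:
send_rows:
  rows: "0 0 0.001 0;0 0 0.002 0;0 0 0.003 0;0 0 0.003 0;0 0 0.003 0"

```text
clock: 27.52
tool_pos: [0.5688, -0.295, 0.0149]
eef_rot: [0.999, 0.034, 0.0, 0.0]
contact_force: [0.1, -5.0, 4.6]
opening: 0.149
finger_force: 20.0
```

Resting on the stand. Ease off, open, and withdraw upward.

Request:
send_rows:
  rows: "0 0 -0.001 0;0 0 -0.0015 0;0 0 -0.0015 0;0 0 -0.0015 0"

```text
clock: 27.85
tool_pos: [0.5689, -0.295, 0.0149]
eef_rot: [0.999, 0.034, 0.0, 0.0]
contact_force: [1.5, -4.9, 0.1]
opening: 0.153
finger_force: 20.0
```

Request:
send_rows:
  rows: "0 0 0 0;0 0 0 0;0 0 0 0;0 0 0 0;0 0 0 0;0 0 0 0;0 0 0 0;0 0 0 0;0 0 0 0"
  jaw: -0.3

```text
clock: 28.6
tool_pos: [0.5687, -0.2948, 0.0151]
eef_rot: [0.999, 0.034, 0.0, -0.0]
contact_force: [0.7, -1.2, 0.3]
opening: 0.65
finger_force: 0.0
```

Request:
send_rows:
  rows: "0 0 -0.03 0;0 0 -0.08 0;0 0 -0.15 0;0 0 -0.25 0;0 0 -0.35 0;0 0 -0.45 0;0 0 -0.5 0;0 0 -0.5 0;0 0 -0.5 0;0 0 -0.5 0"

```text
clock: 29.43
tool_pos: [0.568, -0.2943, 0.1643]
eef_rot: [0.999, 0.034, -0.001, -0.001]
contact_force: [0.0, -0.1, 0.8]
opening: 0.652
finger_force: 0.0
```

```bash
python3 ball.py 21; python3 - <<'E'
from h import *
cv2.imwrite("pics/c7.png",cv2.imread("pics/t21.png"))
E
```

```text
t 29.43 tcp [ 0.568  -0.2943  0.1643] F [ 0.  -0.1  0.8] op 0.652
px 207.0 206.0 r 6.3 world [ 0.5268 -0.0565  0.126 ] along from ring -0.0549
px 227.5 198.5 r 7.9 world [ 0.5196 -0.0072  0.126 ] along from ring -0.0054
px 366.0 168.5 r 11.9 world [0.5321 0.3434 0.126 ] along from ring 0.3461
```

View pics/c7.png

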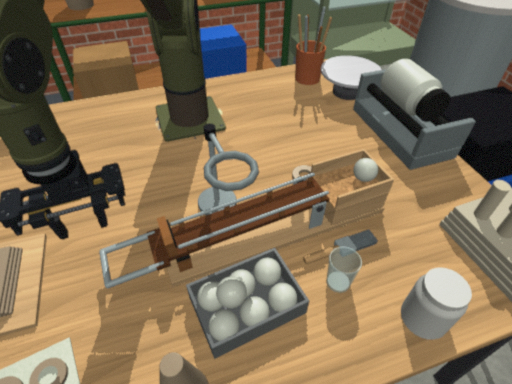

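The ball lies in the tray at (366,169), the run is on its rest with the handle at (105,267) as at the start, the other items are unmoved, and the gripper is clear.

```bash
python3 -c "
from plant import finish_job; print(finish_job())"
```

```text
the job is handed in; nothing more can be done
None
```

The job is done and handed in at about 29 s: the ball rested within about 1 mm of centre under the ring for 6 s, then rolled gently into the catch tray, and the run is back on its rest and released; one extra re-grip was needed because the fingertips sat about 28 mm higher than the reported tool position.

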